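Eject the drum filter cassette and trap it on the sloping deck

TASK

On the stainless air steriliser, eject the filter cassette that has the round drum cap: press the grey ejector key beside its bay right down with one finger, and with the other finger trap the cassette when it pops up and slides out over the lip of its seat, before it runs off the low end of the sloping deck. Finish while holding it so: one finger still keeping the key down, the other still holding the cassette back on the deck, at rest, for a colleague to take out. Only touch it, do not lift or carry it, and leave the flat slatted cassette, its key and everything else alone.

Things in the scene. Friction and masses are not known exactly. Their poses are not given: they have to be found in the camera images.
- unit: Stainless air steriliser fixed on the bench, 300 mm deep, 320 mm wide. Origin: centre of its footprint, on the bench; x to its rear, y to its left, z up. Case 75 mm high at the low front edge, top sloping up to 161 mm at the level rear top, which has a black carry handle (top at 200 mm). Low side faces the robot.
- deck: Its sloping top of slippery polished steel. Origin: middle of the low front edge, on the surface. x: up the slope (20 degrees), y: to the left, z: out of the surface; 250 mm long. Two bays, centred at y = +65 and -65 mm: each a seat 64 mm wide, sunk 7 mm, from x = 105 (its lip) to 181 mm, then a lane down to the low edge between guide strips 5 mm high, 32 mm either side of centre.
- drum_cassette_mid (a point): Cassette to eject, in either bay: white block 72 (up-slope) x 60 x 30 mm, 200 g, round drum cap 46 mm across and 8 mm high on its upper face. Point: centre of the block; seated at deck x = 141, z = 8 mm, lower face against the lip at x = 105, 23 mm proud of the deck. Once clear of the lip it slides down its lane: 20 mm in about 0.2 s, ever faster. Axes start parallel to the unit's.
- flat_cassette_mid (a point): The other cassette, in the other bay: same block, same kind of point, flat slatted upper face, no cap. It stays seated.
- key_left_top (a point): Middle of the top of the ejector key of the bay at deck y = +65 mm: grey, level top 28 x 26 mm (26 across the slope), in a black bezel 6 mm high. It stands outboard of the lane, 50 mm sideways of the bay's centre line (deck y = +115 mm), its vertical axis meeting the deck at x = 60 mm, so level 35 mm downhill of the nearest (top) edge of the seated cassette.
- key_right_top (a point): The same for the bay at deck y = -65 mm; this key stands outboard at deck y = -115 mm.
- key_left (a joint): Key of the bay at deck y = +65 mm: travel straight down (vertical) in m, 0 up, 0.010 at the hard stop; 3 to 5 N to there, springs back. It raises the seat's floor by as much: from about 7 mm on the cassette clears the lip and slides. The key's top is 22 mm above the deck under it when up, 12 mm when down, so a fingertip level with it in the lane clears deck and strips and bars the way.
- key_right (a joint): Key of the bay at deck y = -65 mm: the same.
- tape_roll_mid (a point): Bystander: pale roll of packing tape lying flat on the bench, 100 mm across, 45 mm high; point: its centre.
- screwdriver_grip (a point): Bystander: black-handled screwdriver, 190 mm long, lying on the bench; point: middle of its handle.
- screw_jar_mid (a point): Bystander: pale jar with a steel cap, 56 mm across, 65 mm high, standing on the bench; point: its centre.
- foot_carton_mid (a point): Bystander: small cardboard carton 100 x 75 x 50 mm on the bench; point: its centre.
- drawer_knob_mid (a point): Bystander: loose steel knob, 26 mm across, 22 mm high, standing on the level rear top of the machine; point: its centre.
- leveling_foot_mid (a point): Bystander: loose dark steel levelling foot, 30 mm across, 28 mm high, standing on the level rear top of the machine; point: its centre.
Things that resemble listed ones, but are neither listed nor needed, are in the scene too. What is shaped like the part that bears drum_cassette_mid but blue or pink is not meant.

How it is judged:
On the way:
1. the ejector key of the drum cassette's bay is pressed by the fingers (((y of drum_cassette_mid in the frame of deck above 0 m and (value of joint key_left above 0.006 m and contact force between the fingers and key_left above 0.5 N)) or (y of drum_cassette_mid in the frame of deck below 0 m and (value of joint key_right above 0.006 m and contact force between the fingers and key_right above 0.5 N)))).
At the end, for the whole second after the job is handed in: The drum cassette is out over the lip (at least 6 mm down the slope from its seat) and still wholly on the deck (no more than 105 mm down), at rest (under 10 mm/s), held back by a finger (over 0.08 N); its key is still held at least 6 mm down; the flat cassette is within 8 mm of its start (x of drum_cassette_mid in the frame of deck between 0.0365 and 0.1355 m and z of drum_cassette_mid in the frame of deck between 0.008 and 0.03 m and contact force between the fingers and drum_cassette above 0.08 N and linear speed of drum_cassette below 0.01 m/s and ((y of drum_cassette_mid in the frame of deck above 0 m and value of joint key_left above 0.006 m) or (y of drum_cassette_mid in the frame of deck below 0 m and value of joint key_right above 0.006 m)) and distance of flat_cassette_mid from where it was at the start of the episode below 0.008 m); the arm keeps its last pose, push and grip.
It fails at once if the drum cassette ran past the low end of the deck (x of drum_cassette_mid in the frame of deck below 0.0355 m).
It fails at once if the drum cassette was lifted off the deck (more than 15 mm above where it pops to) (z of drum_cassette_mid in the frame of deck above 0.033 m).
It fails at once if the other bay's key was pressed ((y of drum_cassette_mid in the frame of deck above 0 m and value of joint key_right above 0.004 m) or (y of drum_cassette_mid in the frame of deck below 0 m and value of joint key_left above 0.004 m)).
It fails at once if the flat cassette was disturbed (distance of flat_cassette_mid from where it was at the start of the episode above 0.008 m).
It fails at once if a bystander was knocked away (more than 25 mm) (distance of any of tape_roll_mid, screwdriver_grip, screw_jar_mid, foot_carton_mid, drawer_knob_mid, leveling_foot_mid from where it was at the start of the episode above 0.025 m).
It also fails if it takes over 32 s, if anything falls off the work surface, if the arm or the gripper's body presses on something with over 40 N, if the wrist force passes 120 N, or if a joint passes its speed limit or range.

ROBOT

A 7-joint arm with a two-finger parallel gripper is mounted at the origin on the work surface. World frame = base frame: x ahead of the robot, y to its left, z up, the work surface at z = 0. Lengths are in m, angles in rad, forces in N, time in s.
With the tool pointing down it reaches from about 0.4 to 0.875 m from the base axis. Payload 6.5 kg.
Tool frame: the origin (TCP) lies between the finger pads; the fingertips stand env.tip_extent ahead of it and the grasp point (between the pads) lies 6 mm ahead of it (env.tip_extent is the distance from the TCP to the fingertips, in m); z points along the fingers, y is the line along which they close (so a half turn about z gives the same grasp; the last joint's range is limited). The gripper opens to 88 mm and grips with 3 to 60 N. Pads are 18 mm wide; open, the fingers measure 123 mm over their backs; the gripper's body (75 mm by 187 mm) begins 45 mm behind the grasp point.
Start: joints at [-1.325, 0.536, -0.004, 1.538, 0.003, 1.067, -0.071], TCP at [0.199, 0.619, 0.264] pointing down, gripper open.
Joint ranges: [-2.7, 2.7], [-0.37, 2.16], [-1.27, 1.26], [0.24, 2.4], [-1.31, 4.45], [0.19, 1.91], [-2.76, 2.76]. Speed limits (rad/s): [2.39, 2.39, 3.14, 3.14, 3.14, 3.14, 3.14].

INTERFACE

Orientations are given as a 3x3 rotation matrix whose columns are the frame's x, y, z axes.
In Python, from bench import env gives the robot as it stands. The module is installed in compiled form; this text tells all that it offers.
- The arm moves only by the tool apply_moves, never from a script. Its argument "increments" is a list of rows, each a list of 5 numbers: the gripper command: -1 is shut, 1 is fully open, values between are in proportion, then the shift along the tool's x, y, z in m, then the turn about the tool's z in degrees. In form: [[grip, x, y, z, twist], ...]. A call has 1 to 12 rows; each row is the pose to reach, as a shift and turn from the pose commanded when the call began, along the tool's axes at that moment; what a row does not reach only later rows make up. A row lasts 1/10 s, in which the tool goes at most 50 mm and 8.59 degrees, less where a joint would pass 70% of its speed; a pose out of reach is approached as far as the arm can. A call with a gripper value outside its range is refused whole. The fingers move at their own pace and stop on an object; "squeeze" is the grip in N (left out, the last holds). Time passes only in rows, so rows that repeat a pose let the fingers close. It gives the time, the measured TCP pose, the force, the opening and the grip force at its end, in the units of the state.
- env.state(): the state, without advancing time (a new reading comes with each control period).
- env.camera(name): name is "side" or "top" or "wrist"; returns (picture, depth): 420x560x3 uint8, blue, green, red; 420x560 float32, m along the optical axis (not along the pixel's ray), 0 where there is no reading.
- env.camera_model(name): a dict with "K" (3x3 intrinsics, pixels), "rvec" (rotation vector, rad) and "tvec" (3), from world to camera coordinates, as OpenCV has them. Camera axes: x right, y down, z forward; pixel columns grow to the right and rows downward; lengths in m; the calibration is good to about 2 mm. The wrist camera is an equidistant fisheye: a pixel r from the principal point sees the ray r / f radians off the axis. A picture is of the moment at which its call begins: read the wrist's pose just before it. camera_model takes no time and is no camera call; for the wrist camera it gives the pose at the moment of the call.
- env.hand_in(): hands the job in; it is judged then, once.
Trained networks look in the newest picture that a camera, given by its name, has taken for a name from the list of things; names that differ only in an ending like _2 or _b are one class to them, and where a whole thing is asked for, a point or a joint stands for the part that bears it (a point fixed in the world has none). Each returns a list of dicts, best first, with "confidence" (0 to 1); they miss things now and then, are a little off and sometimes report something else, mostly with a low value. They report only what shows in the picture. A call takes as long as a camera call. They do not tell look-alikes from the thing itself.
- env.find_in(camera, label): "xyz" ([x, y, z] in m, in world coordinates, good to about 4 mm: the middle of the surface that is visible of it).
- env.cut_out(camera, label): "region" (420x560 bool, what is visible of it).
The state is a dict: "time": time; "joints": joint angles; "joint_vel": joint speeds; "effort": joint torques, N m; "tool_pos": TCP position; "tcp_rot": TCP orientation; "ft_force": force on the tool from outside, world axes, zero at the start; "torque": the same for the moment, N m; "gripper_width": finger opening in m; "grip_force": force on a finger pad.
Only numpy, scipy, OpenCV 4.12 (cv2) and the standard library are available. Lean on these libraries where they do the work, as an engineer would, in place of code of your own. Each camera call takes 0.05 s, during which the arm holds its last target. There are 200 camera calls.

## Working session

There is one attempt and no reset: what is moved stays moved. The work goes in short steps, Python scripts to look and compute and a tool call to move; the robot and the scene stay as the last step left them, time stands still between calls to the robot, and variables do not carry over. Pictures are saved under pics/ and viewed, at most 10 in all, crops included, and the job is handed in when it is done.

Besides the shell and the picture viewer there is one more tool, called as name([rows], argument=value, ...), one row to a line, values as JSON. apply_moves: Moves the arm, as the interface text tells. Its arguments: {"type":"object","properties":{"increments":{"type":"array","items":{"type":"array","items":{"type":"number"}}},"squeeze":{"type":"number"}},"required":["increments"]}

```bash
mkdir -p pics; python3 - <<'E'
from bench import env
import cv2,numpy as np
s=env.state();print(s['time'],s['tool_pos'],s['tcp_rot'],env.tip_extent,s['gripper_width'])
ims=[]
for c in ['side','top']:
    p,d=env.camera(c);ims.append(p)
    np.save(f'pics/{c}_d.npy',d);cv2.imwrite(f'pics/{c}0.png',p)
    for l in ['drum_cassette_mid','flat_cassette_mid','key_left_top','key_right_top','unit','drawer_knob_mid','leveling_foot_mid','tape_roll_mid','screw_jar_mid','foot_carton_mid','screwdriver_grip']:
        for r in env.find_in(c,l)[:3]: print(c,l,np.round(r['xyz'],3),round(r['confidence'],2))
E
```

```text
0.0 [0.19923752 0.61812296 0.26283864] [[-9.51803946e-01  3.06706815e-01 -4.22032990e-04]
 [ 3.06707085e-01  9.51802487e-01 -1.67022701e-03]
 [-1.10577957e-04 -1.71916917e-03 -9.99998516e-01]] 0.025 0.08844715931272834
side drum_cassette_mid [ 0.595 -0.436  0.03 ] 0.87
side drum_cassette_mid [ 0.603 -0.119  0.149] 0.8
side drum_cassette_mid [ 0.413 -0.428  0.026] 0.58
side flat_cassette_mid [ 0.566 -0.002  0.144] 0.87
side flat_cassette_mid [ 0.601 -0.12   0.149] 0.49
side flat_cassette_mid [ 0.563 -0.307  0.06 ] 0.4
side key_left_top [0.484 0.024 0.115] 0.72
side key_right_top [ 0.541 -0.194  0.113] 0.55
side unit [0.595 0.03  0.113] 0.77
side unit [0.485 0.025 0.117] 0.41
side leveling_foot_mid [ 0.749 -0.152  0.165] 0.41
side leveling_foot_mid [ 0.539 -0.193  0.113] 0.25
side tape_roll_mid [0.442 0.14  0.032] 0.69
side screw_jar_mid [ 0.562 -0.307  0.062] 0.52
side screw_jar_mid [0.486 0.025 0.118] 0.5
side screwdriver_grip [0.592 0.159 0.02 ] 0.8
top drum_cassette_mid [ 0.603 -0.137  0.148] 0.93
top drum_cassette_mid [ 0.419 -0.436  0.03 ] 0.85
top drum_cassette_mid [ 0.596 -0.448  0.028] 0.85
top flat_cassette_mid [ 0.569 -0.016  0.146] 0.81
top key_left_top [0.482 0.016 0.116] 0.47
top key_right_top [ 0.55  -0.205  0.119] 0.69
top unit [ 0.61  -0.068  0.132] 0.87
top drawer_knob_mid [0.686 0.07  0.185] 0.58
top leveling_foot_mid [ 0.748 -0.159  0.17 ] 0.41
top tape_roll_mid [0.448 0.132 0.046] 0.94
top tape_roll_mid [0.593 0.149 0.022] 0.41
top screw_jar_mid [ 0.56  -0.31   0.066] 0.6
top foot_carton_mid [ 0.703 -0.286  0.055] 0.89
top foot_carton_mid [ 0.578 -0.079  0.122] 0.3
top screwdriver_grip [0.596 0.148 0.02 ] 0.64
top screwdriver_grip [ 0.548 -0.206  0.12 ] 0.29
```

View pics/top0.png

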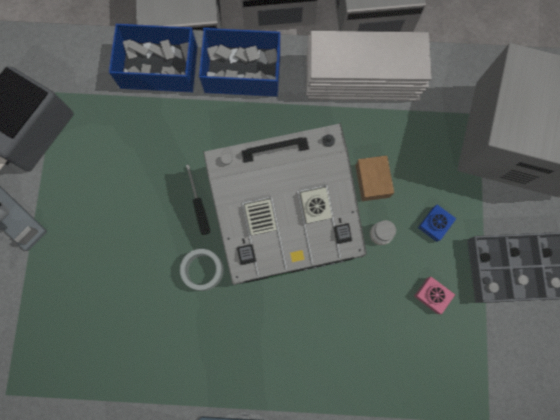

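View pics/side0.png

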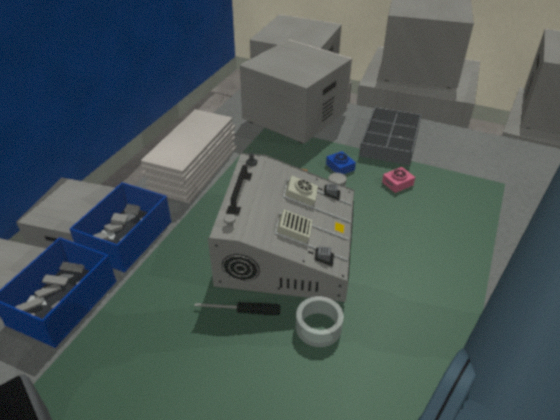

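The white drum cassette sits in the right bay at top px (317,206), with its key at (345,232). The blue one at (438,223) and the pink one at (436,295) lie on the bench and are not meant. The flat slatted one is at (260,216). I'll confirm this in a crop and fit the unit's pose from depth.

```bash
cat > h.py <<'E'
from bench import env
import cv2,numpy as np
def cloud(c,d):
    m=env.camera_model(c);K=np.array(m['K']);R=cv2.Rodrigues(np.array(m['rvec'],float))[0];t=np.array(m['tvec']).ravel()
    v,u=np.mgrid[:420,:560]
    if c=='wrist':
        x=(u-K[0,2])/K[0,0];y=(v-K[1,2])/K[1,1];r=np.hypot(x,y)+1e-9
        q=np.stack([x/r*np.tan(r),y/r*np.tan(r),np.ones_like(r)],-1)
    else: q=np.stack([(u-K[0,2])/K[0,0],(v-K[1,2])/K[1,1],np.ones(u.shape)],-1)
    return (q*d[...,None]-t)@R
E
python3 - <<'E'
from h import *
p,d=env.camera('top');P=cloud('top',d)
def med(l,near):
    for r in env.cut_out('top',l)[:4]:
        g=r['region']&(d>0);X=P[g]
        if np.hypot(*(np.median(X,0)[:2]-near))<.04: 
            v,u=np.nonzero(g);print(l,g.sum(),X.mean(0).round(4),np.median(X,0).round(4),u.mean().round(1),v.mean().round(1));return
med('drum_cassette_mid',(.6,-.137));med('flat_cassette_mid',(.57,-.016));med('key_left_top',(.482,.016));med('key_right_top',(.55,-.205))
# unit outline -> yaw & footprint
g=(P[...,2]>.06)&(P[...,2]<.19)&(d>0)
v,u=np.nonzero(g);k=(u>200)&(u<368)&(v>120)&(v<290)
m=np.zeros(g.shape,np.uint8);m[v[k],u[k]]=1
n,L,S,C=cv2.connectedComponentsWithStats(m);i=1+S[1:,4].argmax()
X=P[L==i];r=cv2.minAreaRect(X[:,:2].astype(np.float32));print(r,cv2.boxPoints(r))
# deck plane
a=np.radians(15.6)
import itertools
best=None;rng=np.random.default_rng(0);Y=X
for _ in range(300):
    s=Y[rng.choice(len(Y),3)];nn=np.cross(s[1]-s[0],s[2]-s[0]);nn/=np.linalg.norm(nn)+1e-12
    if abs(nn[2])>.97 or nn[2]==0: continue
    k=abs((Y-s[0])@nn)<.002
    if best is None or k.sum()>best.sum():best=k
c=Y[best].mean(0);nn=np.linalg.svd(Y[best]-c,full_matrices=False)[2][2];nn*=np.sign(nn[2]);print('plane',best.sum(),c,nn,np.degrees(np.arccos(nn[2])),'yaw',np.degrees(np.arctan2(-nn[1],-nn[0])))
cv2.imwrite('pics/crop.png',cv2.resize(p[120:300,190:470],None,fx=2.8,fy=2.8,interpolation=cv2.INTER_CUBIC))
E
```

```text
drum_cassette_mid 885 [ 0.6002 -0.1376  0.1468] [ 0.5995 -0.1376  0.1497] 315.8 204.4
key_left_top 152 [0.4848 0.0153 0.1162] [0.4848 0.0151 0.1169] 246.0 253.0
key_right_top 97 [ 0.5458 -0.2053  0.1178] [ 0.5454 -0.205   0.1179] 343.3 231.8
((0.6061629056930542, -0.07058307528495789), (0.3059717118740082, 0.324360191822052), 15.521501541137695) [[ 0.41535705  0.04474332]
 [ 0.50215584 -0.2677875 ]
 [ 0.79696876 -0.18590948]
 [ 0.71017     0.12662134]]
plane 8314 [ 0.58483483 -0.07496151  0.12159273] [-0.32756648 -0.08915469  0.94061238] 19.845347229598854 yaw 15.22554561418881
```

View pics/crop.png

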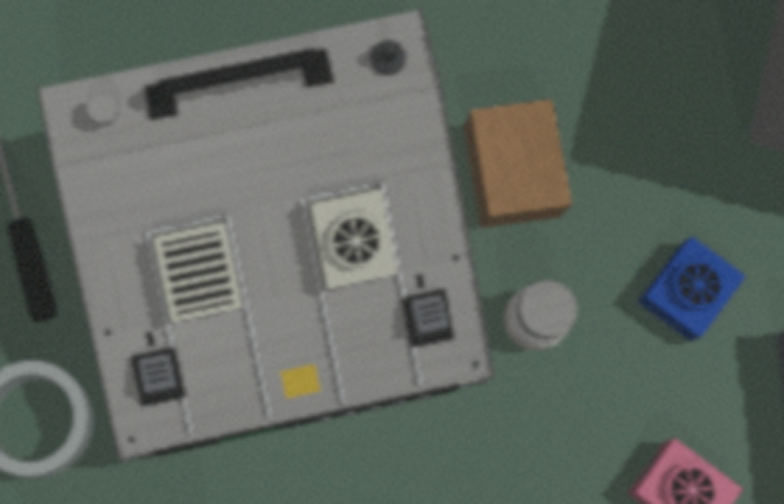

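The crop confirms it: the white drum cassette is in the right bay (crop px 350,240), with its grey key at (428,315). The blue and pink ones lie on the bench, and the jar stands beside the unit. I'll move in above the key and lane by way of a midpoint.

apply_moves([
  [0.8,-0.015,-0.012,0,-1],
  [0.5,-0.045,-0.035,0,-3],
  [0.2,-0.08,-0.06,0,-6],
  [-0.18,-0.115,-0.09,0,-9],
  [-0.18,-0.15,-0.118,0,-12],
  [-0.18,-0.185,-0.145,0,-15],
  [-0.18,-0.22,-0.172,0,-18],
  [-0.18,-0.255,-0.2,0,-21],
  [-0.18,-0.29,-0.227,0,-24],
  [-0.18,-0.32,-0.25,0,-27],
  [-0.18,-0.342,-0.268,0,-30],
  [-0.18,-0.352,-0.276,0,-33.4],
])

```text
time: 2.65
tool_pos: [0.4515, 0.2449, 0.2639]
tcp_rot: [[-0.964, -0.266, 0.001], [-0.266, 0.964, -0.001], [-0.001, -0.001, -1.0]]
ft_force: [-0.0, -0.1, -0.7]
gripper_width: 0.0361
grip_force: 0.0
```

apply_moves([
  [-0.18,0.001,-0.015,0,0],
  [-0.18,0.003,-0.05,0,0],
  [-0.18,0.006,-0.095,0,0],
  [-0.18,0.009,-0.14,0,0],
  [-0.18,0.012,-0.185,0,0],
  [-0.18,0.015,-0.23,0,0],
  [-0.18,0.018,-0.275,0,0],
  [-0.18,0.021,-0.32,0,0],
  [-0.18,0.024,-0.365,0,0],
  [-0.18,0.027,-0.405,0,0],
  [-0.18,0.029,-0.43,0,0],
  [-0.18,0.029,-0.435,0,0],
])

```text
time: 3.85
tool_pos: [0.5379, -0.1824, 0.2638]
tcp_rot: [[-0.965, -0.262, 0.0], [-0.262, 0.965, -0.002], [0.0, -0.002, -1.0]]
ft_force: [-0.5, 0.3, -0.6]
gripper_width: 0.0362
grip_force: 0.0
```

apply_moves([
  [-0.18,0,0,0.015,0],
  [-0.18,0,0,0.03,0],
  [-0.18,0,0,0.045,0],
  [-0.18,0,0,0.055,0],
  [-0.18,0,0,0.06,0],
  [-0.18,0,0,0.06,0],
])

```text
time: 4.45
tool_pos: [0.5381, -0.1781, 0.2033]
tcp_rot: [[-0.963, -0.268, -0.001], [-0.268, 0.963, 0.001], [0.001, 0.001, -1.0]]
ft_force: [0.4, -0.3, 0.3]
gripper_width: 0.0362
grip_force: 0.0
```

```bash
python3 - <<'E'
from h import *
s=env.state();print(s['time'],s['tool_pos'])
p,d=env.camera('wrist');P=cloud('wrist',d)
T=s['tool_pos'];R=np.array(s['tcp_rot'])
for l in ['key_right_top','drum_cassette_mid']:
    for r in env.find_in('wrist',l)[:2]: print(l,r['xyz'],r['confidence'],'tool',(R.T@(np.array(r['xyz'])-T)).round(4))
    for r in env.cut_out('wrist',l)[:2]:
        g=r['region']&(d>0);v,u=np.nonzero(g);print(g.sum(),u.mean(),v.mean(),np.median(P[g],0).round(4),(R.T@(np.median(P[g],0)-T)).round(4))
cv2.imwrite('pics/w1.png',p)
E
```

```text
4.45 [ 0.53812653 -0.17812864  0.20333888]
key_right_top [0.5447, -0.2063, 0.1175] 0.62 tool [ 0.0012 -0.029   0.0858]
1710 244.24619883040936 225.21286549707602 [ 0.5456 -0.2051  0.1186] [ 0.     -0.0281  0.0848]
drum_cassette_mid [0.5981, -0.1461, 0.1498] 0.78 tool [-0.0664  0.0147  0.0535]
drum_cassette_mid [0.4241, -0.4309, 0.0312] 0.74 tool [ 0.1776 -0.213   0.1721]
3348 79.70430107526882 34.30615292712067 [ 0.4253 -0.4293  0.0315] [ 0.176  -0.2118  0.1718]
3038 47.92988808426596 186.21329822251482 [ 0.5939 -0.4404  0.0316] [ 0.0165 -0.2678  0.1716]
```

View pics/w1.png

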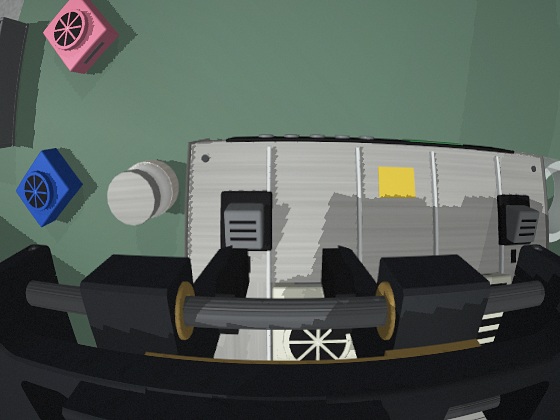

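The wrist view shows the key at (245,222) below the left finger, and the drum cassette at (318,340) uphill of the lane. Both bystanders are clear. Next I'll descend to just above the key.

apply_moves([
  [-0.18,0,-0.001,0.012,0],
  [-0.18,0,-0.001,0.025,0],
  [-0.18,0,-0.001,0.038,0],
  [-0.18,0,-0.001,0.047,0],
  [-0.18,0,-0.001,0.053,0],
  [-0.18,0,-0.001,0.055,0],
  [-0.18,0,-0.001,0.055,0],
  [-0.18,0,-0.001,0.055,0],
  [-0.18,0,-0.001,0.055,0],
])

```text
time: 5.6
tool_pos: [0.539, -0.1799, 0.1492]
tcp_rot: [[-0.963, -0.268, 0.001], [-0.268, 0.963, -0.0], [-0.001, -0.0, -1.0]]
ft_force: [0.3, 0.5, -0.2]
gripper_width: 0.0364
grip_force: 0.0
```

```bash
python3 - <<'E'
from h import *
s=env.state();T=s['tool_pos'];R=np.array(s['tcp_rot']);print(T,s['ft_force'],R.T@(np.array([.5456,-.2055,.118])-T))
p,d=env.camera('wrist');P=cloud('wrist',d)
for r in env.cut_out('wrist','key_right_top')[:2]:
    g=r['region']&(d>0);v,u=np.nonzero(g);print(g.sum(),u.mean(),v.mean(),(R.T@(np.median(P[g],0)-T)).round(4))
cv2.imwrite('pics/w2.png',p)
E
```

```text
[ 0.53897537 -0.17993966  0.14921998] [ 0.28920516  0.53898137 -0.20847704] [ 0.0004919  -0.02638642  0.0312317 ]
1596 239.78070175438597 245.61152882205513 [ 0.0075 -0.0222  0.032 ]
2242 310.83586083853703 344.7899197145406 [-0.0427  0.0132  0.0143]
```

View pics/w2.png

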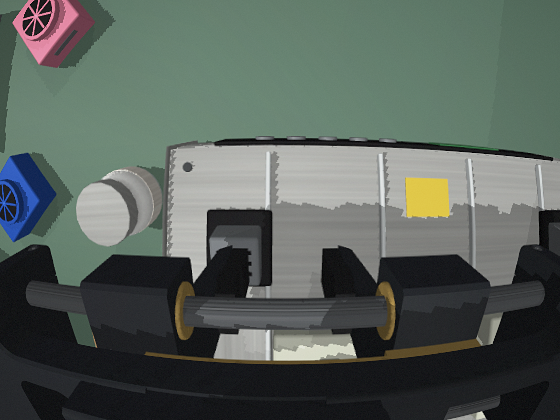

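The left finger sits over the key (240,245), about 6 mm above its top. The right finger is in the lane at (345,290). Now I'll press.

apply_moves([
  [-0.18,0,0,0.004,0],
  [-0.18,0,0,0.007,0],
  [-0.18,0,0,0.009,0],
  [-0.18,0,0,0.011,0],
  [-0.18,0,0,0.011,0],
])

```text
time: 6.2
tool_pos: [0.5388, -0.1799, 0.1377]
tcp_rot: [[-0.963, -0.268, 0.0], [-0.268, 0.963, -0.0], [-0.0, -0.0, -1.0]]
ft_force: [-0.1, 0.0, 3.2]
gripper_width: 0.0359
grip_force: 1.6
```

apply_moves([
  [-0.18,0,0,0.002,0],
  [-0.18,0,0,0.004,0],
  [-0.18,0,0,0.005,0],
  [-0.18,0,0,0.006,0],
  [-0.18,0,0,0.006,0],
  [-0.18,0,0,0.006,0],
  [-0.18,0,0,0.006,0],
])

```text
time: 6.9
tool_pos: [0.5388, -0.1799, 0.1328]
tcp_rot: [[-0.963, -0.268, 0.001], [-0.268, 0.963, 0.0], [-0.001, -0.0, -1.0]]
ft_force: [-3.4, 2.6, 14.7]
gripper_width: 0.0362
grip_force: 7.3
```

```bash
python3 - <<'E'
from h import *
s=env.state();print(s['time'],s['tool_pos'],s['ft_force'],s['torque'])
a=[]
for c in ['side','wrist']:
    p,d=env.camera(c);P=cloud(c,d)
    for l in ['key_right_top','drum_cassette_mid','flat_cassette_mid']:
        for r in env.find_in(c,l)[:3]: print(c,l,np.round(r['xyz'],3),round(r['confidence'],2))
    a.append(p if c=='wrist' else cv2.resize(p[140:280,200:387],(560,420),interpolation=cv2.INTER_CUBIC))
cv2.imwrite('pics/s3.png',cv2.resize(np.hstack(a),(800,300)))
E
```

```text
6.9 [ 0.53884921 -0.17989871  0.13283715] [-3.37639695  2.64475915 14.65876315] [ 0.17346311  0.67640383 -0.01588323]
side drum_cassette_mid [ 0.58  -0.123  0.147] 0.94
side drum_cassette_mid [ 0.413 -0.424  0.025] 0.84
side drum_cassette_mid [ 0.565 -0.441  0.019] 0.67
side flat_cassette_mid [0.564 0.001 0.142] 0.62
side flat_cassette_mid [0.484 0.026 0.121] 0.43
wrist key_right_top [ 0.538 -0.199  0.106] 0.57
wrist drum_cassette_mid [ 0.555 -0.16   0.14 ] 0.9
wrist drum_cassette_mid [ 0.429 -0.422  0.029] 0.87
wrist drum_cassette_mid [ 0.586 -0.432  0.024] 0.77
wrist flat_cassette_mid [ 0.551 -0.048  0.124] 0.7
```

View pics/s3.png

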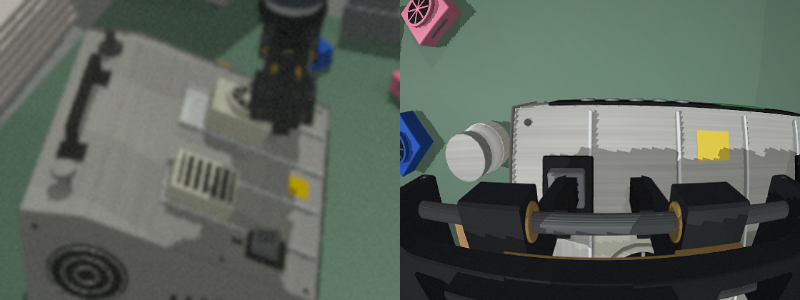

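The cassette has popped out of its seat and rests against the lane finger (side crop, 235,100), with the seat empty behind it. The key is down (565,185). I'll settle briefly, check that it's at rest, and hand in.

apply_moves([
  [-0.18,0,0,0,0],
  [-0.18,0,0,0,0],
  [-0.18,0,0,0,0],
  [-0.18,0,0,0,0],
  [-0.18,0,0,0,0],
  [-0.18,0,0,0,0],
])

```text
time: 7.9
tool_pos: [0.5388, -0.1799, 0.1328]
tcp_rot: [[-0.963, -0.268, 0.001], [-0.268, 0.963, 0.0], [-0.001, -0.0, -1.0]]
ft_force: [-3.2, 1.7, 14.1]
gripper_width: 0.0362
grip_force: 7.3
```

```bash
python3 - <<'E'
from h import *
s=env.state();print(s['tool_pos'],s['ft_force'],s['grip_force'])
env.camera('side')
for r in env.find_in('side','drum_cassette_mid')[:1]: print(r['xyz'],r['confidence'])
print(env.hand_in())
E
```

```text
[ 0.53884736 -0.17991391  0.13284057] [-3.21416744  1.74070504 14.12575423] 7.344168283743784
[0.5819, -0.1203, 0.1488] 0.78
the job is handed in; nothing more can be done
None
```

I ejected the drum cassette and handed the job in at about 8 s: one finger holds the right key down at about its hard stop, and the other holds the cassette back on the deck, at rest as far as the camera shows; no verdict came back.

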